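# Tap a plate square in a clamping jig and close the toggle clamp

### The arm

A 6-joint arm with a two-finger parallel gripper is mounted at the origin on a cart in front of the work surface, level with it; the furniture and walls round the work are solid. World frame = base frame: x ahead of the robot, y to its left, z up, the work surface at z = 0. Lengths are in m, angles in rad, forces in N, time in s.
With the tool pointing down it reaches from about 0.35 to 0.975 m from the base axis. Payload 4.9 kg.
Tool frame: the origin (TCP) lies at the very end of the fingers, on their centre line; the grasp point (between the pads) lies manip.grip_point_offset behind it (manip.grip_point_offset is the distance from the TCP to the grasp point, in m); z points along the fingers, y is the line along which they close (so a half turn about z gives the same grasp; the last joint's range is limited). The gripper opens to 85 mm and grips with 20 to 120 N. Pads are 22 mm wide; open, the fingers measure 114 mm over their backs; the gripper's body (76 mm by 85 mm) begins 54 mm behind the grasp point. The pads swing forward as they close: fully open they stand 13 mm farther back than shut.
Start: joints at [-1.398, 0.053, 1.613, -0, 1.476, -0.119], TCP at [0.18, -0.599, 0.231] pointing down, gripper open.
Joint ranges: [-3.01, 3.01], [-1.01, 2.22], [0.06, 2.58], [-1.02, 4.17], [0.09, 2.62], [-3.14, 3.14]. Speed limits (rad/s): [2.57, 2.57, 3.14, 3.14, 3.14, 3.14].

### API

Orientations are given as a unit quaternion [w, x, y, z].
In Python, from plant import manip gives the robot as it stands.
- The arm moves only by the shell command python3 -m crank 'ROWS' [OPENING]. ROWS is JSON, a list of rows, each an object of numbers: "x", "y", "z": the shift along the tool's x, y, z in cm; "turn": the turn about the tool's z in rad. In form: [{"x": .., "y": .., "z": .., "turn": ..}, ...]. A call has 1 to 5 rows; each row shifts and turns the commanded pose from where the row before left it, along the tool's axes as they then stand; what a row does not reach is not made up. A row lasts 1/10 s, in which the tool goes at most 50 mm and 8.59 degrees, less where a joint would pass 70% of its speed; a pose out of reach is approached as far as the arm can. A call with a gripper value outside its range is refused whole. OPENING is the opening in per cent of the stroke, from 0 (shut) to 100 (fully open), set as the call begins (- or left out, the last holds). The fingers move at their own pace and stop on an object; the grip force is fixed at half the most. Time passes only in rows, so rows that do not move let the fingers close. It gives the time, the measured TCP pose, the force, the opening and the grip force at its end, in the units of the state.
- manip.state(): the state, without advancing time (a new reading comes with each control period).
- manip.grab_frame(name): name is "scene" or "top" or "wrist"; returns (picture, depth): 480x640x3 uint8, red, green, blue; 480x640 float32, m along the optical axis (not along the pixel's ray), 0 where there is no reading.
- manip.camera_model(name): a dict with "mtx" (3x3 intrinsics, pixels), "world_to_cam" (4x4, takes a point from world to camera coordinates). Camera axes: x right, y down, z forward; pixel columns grow to the right and rows downward; lengths in m; the calibration is good to about 2 mm. A picture is of the moment at which its call begins: read the wrist's pose just before it. camera_model takes no time and is no camera call; for the wrist camera it gives the pose at the moment of the call.
- manip.job_done(): hands the job in; it is judged then, once.
The state is a dict: "time": time; "joint_pos": joint angles; "joint_vel": joint speeds; "joint_efforts": joint torques, N m; "tool_pos": TCP position; "tool_rot": TCP orientation; "contact_force": force on the tool from outside, world axes, zero at the start; "ft_torque": the same for the moment, N m; "gripper_width": opening from 0.0 (shut) to 1.0 (fully open); "grasp_force": force on a finger pad.
Only numpy, scipy, OpenCV 4.12 (cv2) and the standard library are available. Lean on these libraries where they do the work, as an engineer would, in place of code of your own. Each camera call takes 0.05 s, during which the arm holds its last target. There are 200 camera calls.

### The job

Square the loose steel plate up in the clamping jig with light fingertip taps or pushes, without picking it up. First tap its near edge until the plate lies flush against the back rail, then tap its right edge until it slides along the rail up to the end stop, and last press the toggle clamp's raised lever down as far as it goes, so that the rubber pad holds the plate there. Work gently, work the clamp by its lever only, and leave the tools lying round the jig where they are.

Things in the scene. Friction and masses are not known exactly. Their poses are not given: they have to be found in the camera images.
- jig: clamping jig fixed to the bench, turned by up to 0.3 rad: aluminium base, 20 mm thick, with back rail, end stop and toggle clamp. Origin: on the bench, right below the seated plate's centre. Axes: x to the back rail (away from the robot), y along the rail to stop and clamp (robot's left), z up. Base: x -36 to +66, y -36 to +138 mm, and under the rail (x from +30 mm) on to y = -80 mm
- rail_face (a point): a point on the steel back rail's face, half-way up, at x = +43, y = 0 mm in jig axes (rail from y = -76 to +36 mm, 16 mm thick, top 34 mm above the bench); the plate's far edge goes flush against it
- stop_face (a point): middle of the steel end stop's face, at y = +43 mm in jig axes (stop from x = -27 to +19 mm, top 34 mm above the bench); the plate's left edge comes up to it
- plate_centre (a point): centre of the loose square steel plate, 86 x 86 x 8 mm, dark grey with a small hole, 0.3 to 0.6 kg (slides at 1 to 7 N), flat on the jig's base (this point is 24 mm above the bench). It starts 10 to 26 mm short of rail and stop, turned by up to 0.12 rad against the jig; seated it has x = 0, y = 0 in jig axes. Its axes are those of the jig when it is square
- near_edge (a point): middle of the plate's near edge, half-way up its 8 mm thickness: the first spot to tap, towards the jig's +x. The base ends at least 7 mm behind the edge, so a fingertip can reach down to about 12 mm above the bench beside it. A plate that stays turned with one corner on the rail comes square when tapped nearer the corner that stands off
- right_edge (a point): middle of the plate's right edge, half-way up its thickness: the second spot to tap, towards the jig's +y; the base ends at least 7 mm behind it too
- toggle_lever (a joint): clamp lever's angle: 0 fully raised (rising at 53 degrees towards the jig's +y), 0.89 rad fully down (nearly level, rising 2 degrees, firm stop); starts at 0 to 0.08. It stays where it is left and takes about 4 to 10 N at the grip. On its way down the clamp's bar, upright while open (to 130 mm above the bench), swings over and sets a sprung rubber pad on the plate
- lever_grip (a point): point on the upper side of the lever's black rubber grip, 95 mm from the lever's pivot: the third spot, to be pressed down. The grip is a round rod, 15 mm in diameter, from 45 to 130 mm from the pivot
- lever_pivot (a point): axis of the lever, 52 mm above the bench; the lever swings in the jig's upright y-z plane about it
- brass_tube: bystander: brass tube offcut 16 x 16 x 100 mm lying behind the rail; leave it alone
- v_block: bystander: steel V block 42 x 50 x 35 mm, behind the clamp; leave it alone
- jig_block: bystander: small steel block 30 x 45 x 20 mm in front of the clamp; leave it alone
- punch: bystander: centre punch, 10 x 110 mm, lying to the right of the jig; leave it alone
- try_square: bystander: engineer's try square 116 x 75 x 16 mm, behind the jig on the right; leave it alone
- pliers: bystander: pliers with red handles, 180 mm, on the left; leave them alone
- ball_hammer: bystander: ball-pein hammer, 258 mm, on the right; leave it alone
Things that resemble listed ones, but are neither listed nor needed, are in the scene too. What is meant by the part that bears plate_centre is not red, and is the smaller of those in its own colour.

How it is judged:
On the way, in this order (a step that is already met when the one before it is completed fails the run):
1. the plate lies flush against the back rail, clamp still open (x of plate_centre in the frame of jig above -0.003 m and angle between the x axis of plate_centre and the x axis of jig, either way round below 0.04 rad and value of joint toggle_lever below 0.3 rad), for 0.1 s.
2. the plate has come up to the end stop, along the rail, clamp still open (y of plate_centre in the frame of jig above -0.003 m and x of plate_centre in the frame of jig above -0.005 m and value of joint toggle_lever below 0.3 rad), for 0.1 s.
3. the lever is fully down and the pad presses on the plate (value of joint toggle_lever above 0.8 rad and contact force between toggle_pad and plate above 3 N), for 0.2 s.
At the end, for the whole second after the job is handed in: The plate is flush against both the back rail and the end stop (within 3 mm, square within 0.04 rad), the lever is fully down (at least 0.8 of 0.89 rad) and the pad presses on the plate with at least 3 N (all of step 3 and x of plate_centre in the frame of jig above -0.003 m and y of plate_centre in the frame of jig above -0.003 m and angle between the x axis of plate_centre and the x axis of jig, either way round below 0.04 rad and linear speed of plate below 0.01 m/s); the robot touches nothing.
It fails at once if the plate is lifted or tipped off the jig's base (z of plate_centre in the frame of jig above 0.032 m or z of plate_centre in the frame of jig below 0.018 m or angle between plate_centre's own z axis and vertical above 0.15 rad).
It fails at once if the plate is struck or pushed hard (over 50 N) (contact force between the fingers and plate above 50 N).
It fails at once if the jig or its lever is pressed hard (over 50 N) (contact force between the fingers and jig above 50 N).
It fails at once if the clamp is worked by its bar instead of its lever (over 5 N on the bar) (contact force between the arm and toggle_bar above 5 N).
It fails at once if a tool or block round the jig is shifted by more than 15 mm (distance of any of brass_tube, v_block, jig_block, punch, try_square, pliers, ball_hammer from where it was at the start of the episode above 0.015 m).
It also fails if it takes over 64 s, if anything falls off the work surface, if the arm or the gripper's body presses on something with over 40 N, if the wrist force passes 120 N, or if a joint passes its speed limit or range.

## Working session

There is one attempt and no reset: what is moved stays moved. The work goes in short steps, Python scripts to look and compute and a shell command to move; the robot and the scene stay as the last step left them, time stands still between calls to the robot, and variables do not carry over. Pictures are saved under pics/ and viewed, at most 10 in all, crops included, and the job is handed in when it is done.

```bash
mkdir -p pics; ls; python3 - <<'E'
from plant import manip
import cv2
s=manip.state();print(s['time'],s['tool_pos'],s['tool_rot'],s['gripper_width'],manip.grip_point_offset)
for n in('top','scene'):
    p,d=manip.grab_frame(n);cv2.imwrite(f'pics/{n}0.png',p[:,:,::-1]);import numpy as np;np.save(f'pics/{n}0.npy',d)
    m=manip.camera_model(n);print(np.round(m['mtx'],1).tolist(),np.round(m['world_to_cam'],3).tolist())
E
```

```text
pics
0.0 [ 0.17969304 -0.59796551  0.23005988] [-1.02967818e-03  9.89373864e-01  1.45390147e-01 -3.76216064e-05] 1.0030545001245093 0.0187
[[582.5, 0.0, 326.0], [0.0, 582.5, 228.7], [0.0, 0.0, 1.0]] [[-0.02, -1.0, -0.014, -0.032], [-0.993, 0.022, -0.116, 0.559], [0.116, 0.012, -0.993, 1.538], [0.0, 0.0, 0.0, 1.0]]
[[540.7, 0.0, 315.3], [0.0, 540.7, 236.2], [0.0, 0.0, 1.0]] [[0.778, -0.628, -0.017, -0.476], [-0.487, -0.586, -0.647, 0.295], [0.397, 0.511, -0.762, 1.135], [0.0, 0.0, 0.0, 1.0]]
```

View pics/top0.png

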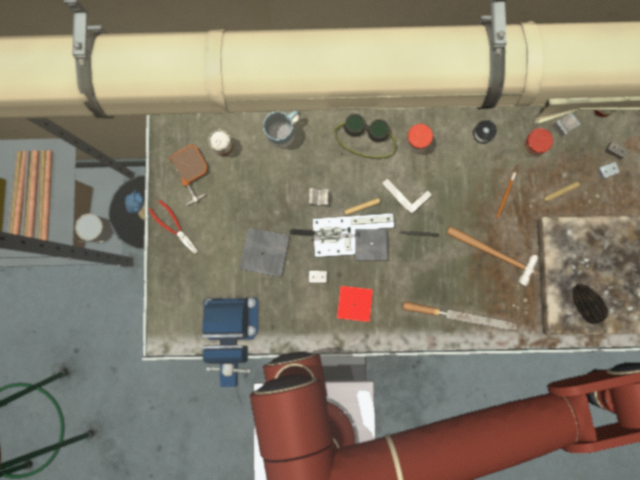

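View pics/scene0.png

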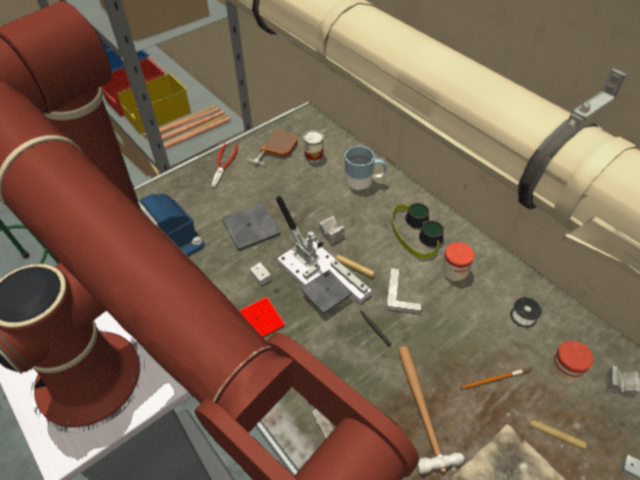

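The plate candidates in the top view are a large grey plate at (265,251), a red plate at (355,303) and a small grey plate on the jig at (371,245). I choose the last: it isn't red and it's the smaller grey one. Next I'll check it in a close crop and measure roughly.

```bash
cat > h.py <<'E'
import numpy as np,cv2
from plant import manip
def ray(m,uv,z):
    uv=np.atleast_2d(np.array(uv,float));K=m['mtx'];T=m['world_to_cam'];R=T[:3,:3];c=-R.T@T[:3,3]
    d=np.c_[uv,np.ones(len(uv))]@np.linalg.inv(K).T@R
    return c+d*((z-c[2])/d[:,2])[:,None]
def proj(m,P):
    P=np.atleast_2d(P);q=P@m['world_to_cam'][:3,:3].T+m['world_to_cam'][:3,3];q=q@m['mtx'].T
    return q[:,:2]/q[:,2:]
def snap(name,fn):
    m=manip.camera_model(name);p,d=manip.grab_frame(name);p=np.ascontiguousarray(p[:,:,::-1]);cv2.imwrite(fn,p);np.save(fn[:-3]+'npy',d)
    np.savez(fn[:-3]+'npz',mtx=m['mtx'],world_to_cam=m['world_to_cam']);return m,p,d
def rpy(q):
    from scipy.spatial.transform import Rotation as R
    return R.from_quat([q[1],q[2],q[3],q[0]]).as_matrix()
E
python3 - <<'E'
from h import *
m=manip.camera_model('top')
print(ray(m,[[371,245],[265,251],[336,237]],.024))
d=np.load('pics/top0.npy');print('pipe depth',d[70,330],d[245,371],'pipe y edge',ray(m,[[330,115]],0.5))
s=manip.state();R=rpy(s['tool_rot']);print(R.round(3))
w=manip.camera_model('wrist');T=np.array(w['world_to_cam']);c=-T[:3,:3].T@T[:3,3];print('cam in tool',R.T@(c-s['tool_pos']),(T[:3,:3]@R).round(3),np.round(w['mtx'],0).tolist())
p=cv2.imread('pics/top0.png')[180:300,230:450];cv2.imwrite('pics/c0.png',cv2.resize(p,None,fx=3.6,fy=3.6,interpolation=cv2.INTER_CUBIC))
# pipe underside in world
uv=np.array([[u,v] for v in (20,40,70,100,110) for u in (250,330,420)]);K=m['mtx'];T=m['world_to_cam']
for u,v in uv:
    z=d[v,u];P=np.linalg.inv(T)@np.r_[np.linalg.inv(K)@[u*z,v*z,z],1];print(u,v,P[:3].round(3))
E
```

```text
[[ 0.51203997 -0.16419565  0.024     ]
 [ 0.50186668  0.12230657  0.024     ]
 [ 0.53575563 -0.07027828  0.024     ]]
pipe depth 1.1844649 1.5631349 pipe y edge [[ 0.72418101 -0.06133709  0.5       ]]
[[ 0.958  0.288 -0.   ]
 [ 0.288 -0.958  0.002]
 [ 0.    -0.002 -1.   ]]
cam in tool [ 0.07488112  0.00095721 -0.14087324] [[ 0.001  1.     0.   ]
 [-0.956  0.001 -0.293]
 [-0.293 -0.     0.956]] [[354.0, 0.0, 323.0], [0.0, 354.0, 239.0], [0.0, 0.0, 1.0]]
250 20 [0.959 0.103 0.424]
330 20 [ 0.96  -0.066  0.413]
420 20 [ 0.961 -0.259  0.4  ]
250 40 [0.903 0.1   0.451]
330 40 [ 0.898 -0.065  0.452]
420 40 [ 0.894 -0.249  0.449]
250 70 [0.839 0.1   0.45 ]
330 70 [ 0.834 -0.063  0.452]
420 70 [ 0.828 -0.245  0.455]
250 100 [0.788 0.106 0.413]
330 100 [ 0.787 -0.062  0.405]
420 100 [ 0.784 -0.252  0.399]
250 110 [0.779 0.111 0.377]
330 110 [ 0.896 -0.061  0.005]
420 110 [ 0.893 -0.315 -0.004]
```

View pics/c0.png

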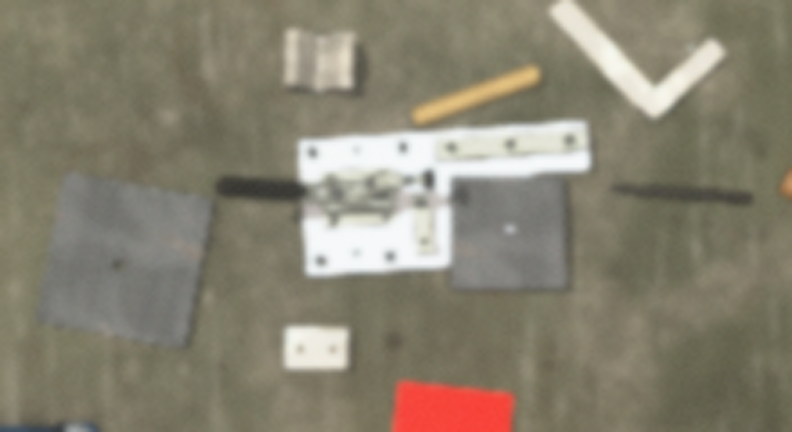

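The crop shows the small dark grey plate with its light hole on the white jig base, around (510,232) in the crop. The bar and lever are to its left and the rail is behind it. The choice holds. I'll move above it, with the fingers shut.

```bash
R='{"x":3.1,"y":-2.3}'; python3 -m crank '[{"x":3.1,"y":-2.3},{"x":3.1,"y":-2.3},{"x":3.1,"y":-2.3},{"x":3.1,"y":-2.3},{"x":3.1,"y":-2.3}]' 0
python3 -m crank '[{"x":3.1,"y":-2.3},{"x":3.1,"y":-2.3},{"x":3.1,"y":-2.3},{"x":3.1,"y":-2.3},{"x":3.1,"y":-2.3}]'
python3 -m crank '[{"x":3.1,"y":-2.3},{"x":3.1,"y":-2.3},{"x":3.1,"y":-2.3},{"x":3.1,"y":-2.3},{"x":3.1,"y":-2.3}]'
python3 -m crank '[{"z":1.5,"turn":0.12},{"z":1.5,"turn":0.12},{"z":2},{},{}]'
python3 - <<'E'
from h import *
s=manip.state();R=rpy(s['tool_rot']);print(s['time'],s['tool_pos'],R.round(3),s['joint_pos'])
snap('wrist','pics/w1.png')
E
```

```text
0.1 [ 0.17969663 -0.59801863  0.23019147] [[ 0.958  0.288 -0.   ]
 [ 0.288 -0.958  0.002]
 [ 0.    -0.002 -1.   ]] [-1.39799591e+00  5.32811863e-02  1.61415749e+00 -1.41080585e-05
  1.47600859e+00 -1.19009076e-01]schema error: expected keys x, y, z, turn
schema error: expected keys x, y, z, turn
schema error: expected keys x, y, z, turn
schema error: expected keys x, y, z, turn
```

View pics/w1.png

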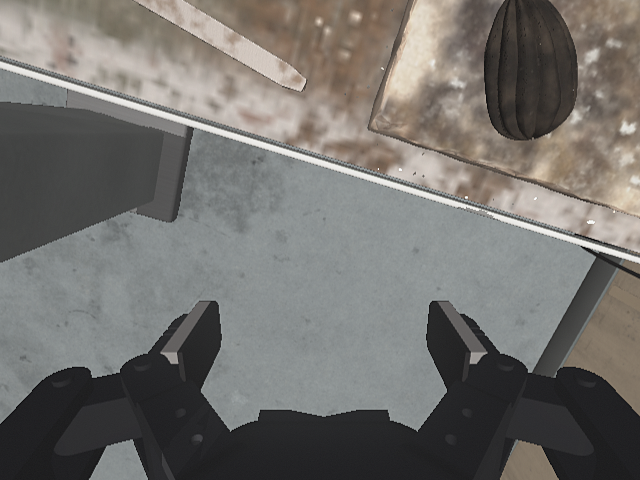

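Every row needs all four keys, so nothing moved. The view only shows the bench edge and the open fingers. I'll send the move again.

```bash
python3 -m crank '[{"x":3.1,"y":-2.3,"z":0,"turn":0},{"x":3.1,"y":-2.3,"z":0,"turn":0},{"x":3.1,"y":-2.3,"z":0,"turn":0},{"x":3.1,"y":-2.3,"z":0,"turn":0},{"x":3.1,"y":-2.3,"z":0,"turn":0}]' 0 &&
python3 -m crank '[{"x":3.1,"y":-2.3,"z":0,"turn":0},{"x":3.1,"y":-2.3,"z":0,"turn":0},{"x":3.1,"y":-2.3,"z":0,"turn":0},{"x":3.1,"y":-2.3,"z":0,"turn":0},{"x":3.1,"y":-2.3,"z":0,"turn":0}]' &&
python3 -m crank '[{"x":3.1,"y":-2.3,"z":0,"turn":0},{"x":3.1,"y":-2.3,"z":0,"turn":0},{"x":3.1,"y":-2.3,"z":0,"turn":0},{"x":3.1,"y":-2.3,"z":0,"turn":0},{"x":3.1,"y":-2.3,"z":0,"turn":0}]' &&
python3 -m crank '[{"x":0,"y":0,"z":1.5,"turn":0.12},{"x":0,"y":0,"z":1.5,"turn":0.12},{"x":0,"y":0,"z":2,"turn":0},{"x":0,"y":0,"z":0,"turn":0},{"x":0,"y":0,"z":0,"turn":0}]' &&
python3 - <<'E'
from h import *
s=manip.state();R=rpy(s['tool_rot']);print(s['time'],s['tool_pos'],R.round(3),s['joint_pos'])
snap('wrist','pics/w2.png')
E
```

```text
time: 0.65
tool_pos: [0.2957, -0.4423, 0.2309]
tool_rot: [-0.0, 0.989, 0.145, -0.0]
contact_force: [0.0, 0.7, 0.6]
gripper_width: 0.142
grasp_force: 0.0
time: 1.15
tool_pos: [0.4111, -0.2876, 0.231]
tool_rot: [-0.0, 0.989, 0.145, -0.0]
contact_force: [0.1, -0.2, -1.3]
gripper_width: -0.001
grasp_force: 0.0
time: 1.65
tool_pos: [0.5265, -0.1328, 0.231]
tool_rot: [-0.0, 0.989, 0.145, -0.0]
contact_force: [-0.2, -0.9, -0.1]
gripper_width: -0.002
grasp_force: 0.0
time: 2.15
tool_pos: [0.5256, -0.1343, 0.181]
tool_rot: [-0.0, 1.0, 0.026, -0.001]
contact_force: [0.4, 0.4, 0.3]
gripper_width: 0.003
grasp_force: 0.0
2.15 [ 0.52555008 -0.13425336  0.18099988] [[ 0.999  0.052 -0.001]
 [ 0.052 -0.999  0.   ]
 [-0.001 -0.001 -1.   ]] [-3.87332096e-01 -1.07874484e-01  1.85537508e+00  9.57574593e-06
  1.39532332e+00  1.13149765e+00]
```

View pics/w2.png

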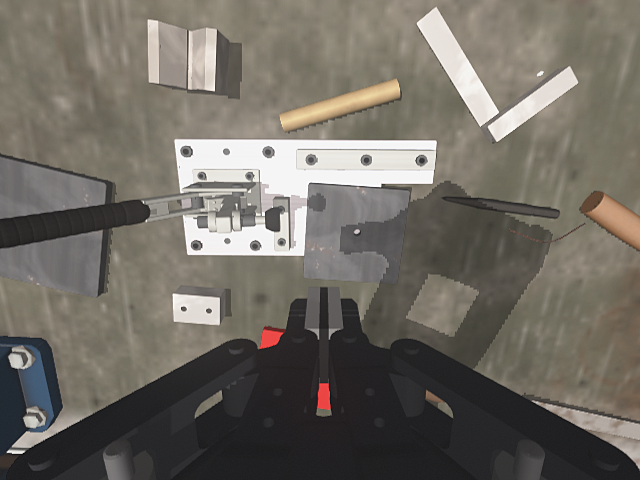

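The plate's top corners are at about (310,183), (411,190), (405,283) and (305,276). The base's far corners are at (175,140) and (437,141), its near-left corner is at (187,255), and the grip runs from (145,208) to off-frame left. I'll cast these as rays.

```bash
cat >> h.py <<'E'
def sub(fn,pts,w=5):
    g=cv2.cvtColor(cv2.imread(fn),cv2.COLOR_BGR2GRAY);p=np.array(pts,np.float32)[:,None]
    return cv2.cornerSubPix(g,p.copy(),(w,w),(-1,-1),(3,30,.01))[:,0]
def jigfit(W,J):
    W=np.array(W)[:,:2];J=np.array(J,float)
    w0,j0=W.mean(0),J.mean(0);a=W-w0;b=J-j0
    t=np.arctan2((b[:,0]*a[:,1]-b[:,1]*a[:,0]).sum(),(a*b).sum())
    R=np.array([[np.cos(t),-np.sin(t)],[np.sin(t),np.cos(t)]]);o=w0-R@j0
    return t,o,R,np.linalg.norm(W-(J@R.T+o),axis=1)*1e3
E
python3 - <<'E'
from h import *
m=np.load('pics/w2.npz');f='pics/w2.png'
b=sub(f,[[175,140],[437,141],[435,183],[187,255]]);print(b)
W=ray(m,b,.02);J=np.array([[66,138],[66,-80],[30,-80],[-36,138]])/1e3
t,o,R,e=jigfit(W,J);print('yaw',t,'o',o,'res',e)
p=sub(f,[[310,183],[411,190],[405,283],[305,276]]);P=ray(m,p,.028);print(p)
print('plate sides mm',[np.linalg.norm(P[i]-P[(i+1)%4])*1e3 for i in range(4)])
q=(P[:,:2]-o)@R*1e3;print('corners jig mm',q.round(1),'centre',q.mean(0))
fl,fr,nr,nl=q;print('plate yaw vs jig',np.arctan2(-( (fl-fr)[0]),(fl-fr)[1]),np.arctan2((fl-nl)[1],(fl-nl)[0]))
# depth check
d=np.load('pics/w2.npy');T=m['world_to_cam'];K=m['mtx']
for u,v in [(330,240),(240,250),(335,160),(300,160),(130,212),(100,217),(60,226),(20,233),(273,222),(270,205),(215,195)]:
    z=float(d[v,u]);X=np.linalg.inv(T)@np.r_[np.linalg.inv(K)@[u*z,v*z,z],1];print((u,v),X[:3].round(3),'jig',((X[:2]-o)@R*1e3).round(1))
E
```

```text
[[173.78658 139.01762]
 [436.2709  140.35486]
 [432.39127 183.52829]
 [187.0625  254.2424 ]]
yaw 0.04716397519421905 o [ 0.52851878 -0.14851113] res [1.27311566 1.34586185 1.04170512 1.5640586 ]
[[308.5669  182.30751]
 [411.      190.     ]
 [405.      283.     ]
 [303.6461  276.8676 ]]
plate sides mm [np.float64(85.50544325824909), np.float64(84.29466467400519), np.float64(91.64871320459768), np.float64(84.88769335626274)]
corners jig mm [[ 31.7  26.1]
 [ 25.8 -59.2]
 [-58.5 -60.4]
 [-53.1  31.1]] centre [-13.54346499 -15.60223638]
plate yaw vs jig -0.06912321000648959 -0.05889550431662606
(330, 240) [ 0.509 -0.142  0.026] jig [-18.9   7.8]
(240, 250) [ 0.493 -0.061  0.018] jig [-31.3  89.1]
(335, 160) [ 0.579 -0.142  0.033] jig [50.3  4.6]
(300, 160) [ 0.577 -0.114  0.032] jig [50.1 32.6]
(130, 212) [ 0.544 -0.009  0.098] jig [ 21.7 138.9]
(100, 217) [0.543 0.003 0.11 ] jig [ 21.3 150.8]
(60, 226) [0.541 0.016 0.128] jig [ 20.1 163.3]
(20, 233) [0.54  0.026 0.142] jig [ 20.1 174.1]
(273, 222) [ 0.546 -0.104  0.115] jig [19.8 44.1]
(270, 205) [ 0.536 -0.088  0.019] jig [10.5 60.2]
(215, 195) [ 0.548 -0.05   0.05 ] jig [24.6 97.7]
```

The jig yaw is 0.047 and its origin is at (0.5285,-0.1485), with corner residuals of about 1.3 mm. The plate centre is at about (-13,-15.5) mm, turned -0.065, so its right corner stands off. The lever's pivot is near y≈113, x≈20, which fits the given sizes. I'll go down in front of the near edge, right of centre.

```bash
python3 -m crank '[{"x":-4.1,"y":1.8,"z":0,"turn":0.005},{"x":-4.2,"y":1.8,"z":0,"turn":0},{"x":0,"y":0,"z":4,"turn":0},{"x":0,"y":0,"z":4,"turn":0},{"x":0,"y":0,"z":4,"turn":0}]' &&
python3 -m crank '[{"x":0,"y":0,"z":3,"turn":0},{"x":0,"y":0,"z":1.6,"turn":0},{"x":0,"y":0,"z":0,"turn":0},{"x":0,"y":0,"z":0,"turn":0},{"x":0,"y":0,"z":0,"turn":0}]' && python3 - <<'E'
from h import *
snap('wrist','pics/w3.png')
E
```

```text
time: 2.7
tool_pos: [0.446, -0.1757, 0.0626]
tool_rot: [0.001, 1.0, 0.023, 0.002]
contact_force: [1.0, 0.2, -0.3]
gripper_width: -0.001
grasp_force: 0.0
time: 3.2
tool_pos: [0.4464, -0.1754, 0.0175]
tool_rot: [0.001, 1.0, 0.023, 0.002]
contact_force: [0.1, -0.1, 0.4]
gripper_width: 0.001
grasp_force: 0.0
```

View pics/w3.png

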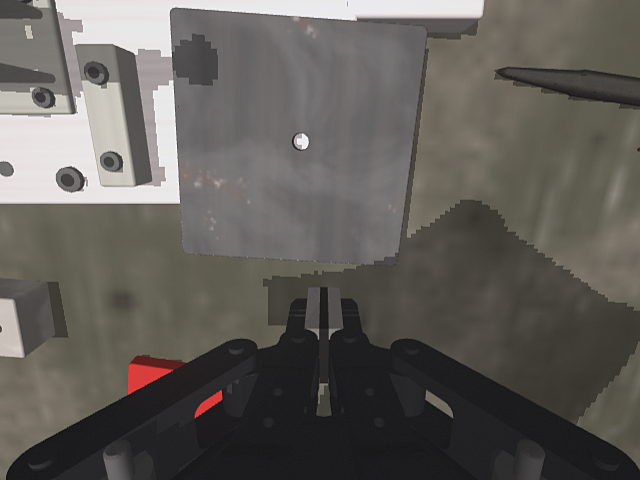

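A close view: the plate's near edge runs from (184,250) to (397,265) and the fingertip is at (324,290), right of its middle and clear of it. I'll push slowly, watching the force.

```bash
python3 -m crank '[{"x":0.4,"y":0,"z":0.3,"turn":0},{"x":0.3,"y":0,"z":0,"turn":0},{"x":0.2,"y":0,"z":0,"turn":0},{"x":0.2,"y":0,"z":0,"turn":0},{"x":0.2,"y":0,"z":0,"turn":0}]' | egrep 'pos|force'
python3 -m crank '[{"x":0.2,"y":0,"z":0,"turn":0},{"x":0.2,"y":0,"z":0,"turn":0},{"x":0.2,"y":0,"z":0,"turn":0}]'| egrep 'pos|force'
python3 -m crank '[{"x":0.2,"y":0,"z":0,"turn":0},{"x":0.2,"y":0,"z":0,"turn":0}]'| egrep 'pos|force'
python3 - <<'E'
from h import *
m,_,_=snap('wrist','pics/w4.png')
g=cv2.imread('pics/w3.png');
E
```

```text
tool_pos: [0.458, -0.1738, 0.0123]
contact_force: [-0.1, 0.8, -0.4]
grasp_force: 0.0
tool_pos: [0.4634, -0.1737, 0.0122]
contact_force: [-2.2, -1.3, 1.8]
grasp_force: 1.4
tool_pos: [0.4677, -0.1733, 0.0122]
contact_force: [-1.9, -1.5, 0.9]
grasp_force: 1.5
```

View pics/w4.png

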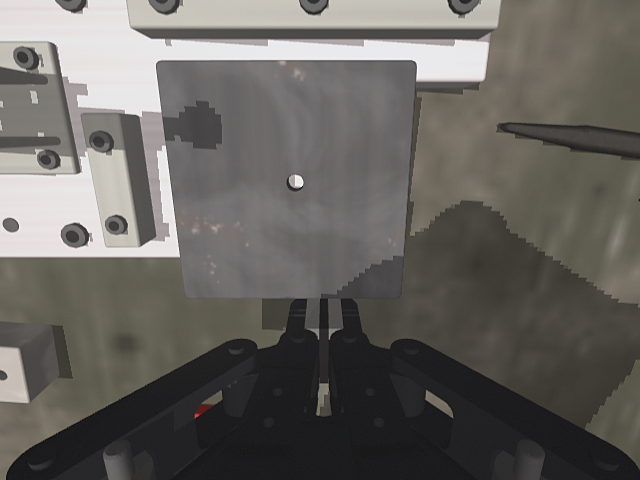

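The plate is in contact with the finger and nearly square, its edges at rows 61 and 298. The rail's lower line is near row 38. I'll compute the gap.

```bash
cat > pl.py <<'E'
import sys
from h import *
# corners fl,fr,nr,nl -> plate pose in the jig
t=0.04716;o=np.array([.52852,-.14851]);R=np.array([[np.cos(t),-np.sin(t)],[np.sin(t),np.cos(t)]])
fn=sys.argv[1];pts=eval(sys.argv[2]);m=np.load(fn[:-3]+'npz');p=sub(fn,pts,4)
P=ray(m,p,.028);q=(P[:,:2]-o)@R*1e3;fl,fr,nr,nl=q
print(p.round(1).tolist(),q.round(1).tolist(),'c',q.mean(0).round(1),'yaw',np.arctan2(-(fl-fr)[0],(fl-fr)[1]),np.arctan2((fl-nl)[1],(fl-nl)[0]))
if len(sys.argv)>3:
    r=ray(m,eval(sys.argv[3]),.034);print('rail top pts jig',((r[:,:2]-o)@R*1e3).round(1).tolist())
s=manip.state();print('tcp jig',((s['tool_pos'][:2]-o)@R*1e3).round(1),s['tool_pos'][2],s['time'])
E
python3 pl.py pics/w4.png '[[157,61],[416,61],[402,298],[187,298]]' '[[130,27],[498,24]]'
```

```text
[[155.8000030517578, 62.400001525878906], [415.3999938964844, 61.599998474121094], [402.0, 298.0], [186.39999389648438, 296.3999938964844]] [[34.1, 31.0], [34.3, -52.2], [-49.2, -53.4], [-48.5, 30.5]] c [ -7.3 -11. ] yaw 0.002896420311371064 0.0057046841818487425
rail top pts jig [[42.6, 34.7], [43.4, -74.6]]
tcp jig [-61.5 -21.9] 0.012246924524862573 4.3
```

The gap to the rail is about 7.5 mm and the rail face reads 43 mm as expected. I'll keep pushing gently.

```bash
python3 -m crank '[{"x":0.2,"y":0,"z":0,"turn":0},{"x":0.2,"y":0,"z":0,"turn":0},{"x":0.1,"y":0,"z":0,"turn":0}]' | egrep 'pos|force'
python3 -m crank '[{"x":0.1,"y":0,"z":0,"turn":0},{"x":0,"y":0,"z":0,"turn":0}]'| egrep 'pos|force'
python3 -m crank '[{"x":0.1,"y":0,"z":0,"turn":0}]'| egrep 'pos|force'
python3 -m crank '[{"x":0.05,"y":0,"z":0,"turn":0}]'| egrep 'pos|force'
python3 -m crank '[{"x":0.05,"y":0,"z":0,"turn":0}]'| egrep 'pos|force'
```

```text
tool_pos: [0.4729, -0.173, 0.0122]
contact_force: [-2.5, -1.0, 1.2]
grasp_force: 1.3
tool_pos: [0.4739, -0.173, 0.0122]
contact_force: [-1.9, -1.1, 0.3]
grasp_force: 0.7
tool_pos: [0.4742, -0.1729, 0.0121]
contact_force: [-6.6, -0.5, 3.5]
grasp_force: 3.2
tool_pos: [0.4742, -0.1729, 0.0121]
contact_force: [-7.2, -0.9, 4.8]
grasp_force: 3.8
tool_pos: [0.4742, -0.1729, 0.0121]
contact_force: [-9.1, -1.4, 6.8]
grasp_force: 4.7
```

The force rises and the tool has stopped, so the plate is against the rail. I'll check this numerically and then back off.

```bash
cat > chk.py <<'E'
import sys
from h import *
# predicted seated corners in image -> refine
fn=sys.argv[1];y=float(sys.argv[2])
t=0.04716;o=np.array([.52852,-.14851]);R=np.array([[np.cos(t),-np.sin(t)],[np.sin(t),np.cos(t)]])
m,_,_=snap('wrist',fn)
J=np.array([[42,y+42],[42,y-42],[-42,y-42],[-42,y+42]])/1e3
print(proj(m,np.c_[J@R.T+o,[.028]*4]).round(1).tolist())
E
python3 chk.py pics/w5.png -11
python3 -m crank '[{"x":-0.3,"y":0,"z":0,"turn":0},{"x":-0.7,"y":0,"z":0,"turn":0},{"x":-0.5,"y":0,"z":0,"turn":0}]'| egrep 'pos|force'
python3 chk.py pics/w6.png -11
```

```text
[[155.2, 57.5], [419.1, 57.7], [401.5, 296.9], [185.5, 296.6]]
tool_pos: [0.4607, -0.1737, 0.0125]
contact_force: [0.4, 0.8, 0.0]
grasp_force: 0.0
[[149.5, 9.2], [421.1, 9.3], [403.1, 263.6], [181.3, 263.5]]
```

View pics/w6.png

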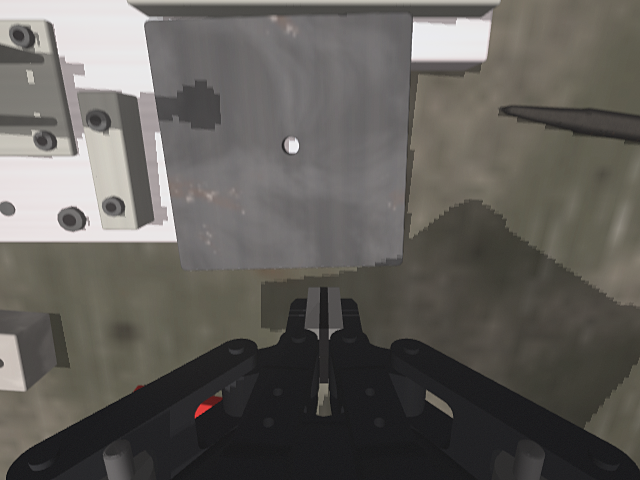

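The right far corner (411,13) is on the rail, while the left one (147,22) stands slightly off. I'll measure it and tap left of centre.

```bash
python3 pl.py pics/w6.png '[[146,22],[411,13],[403,265],[182,269]]' '[[130,7],[498,3]]'
```

```text
[[143.6999969482422, 22.799999237060547], [411.0, 13.0], [403.0, 265.0], [182.6999969482422, 268.1000061035156]] [[38.3, 33.4], [41.0, -49.9], [-42.6, -53.0], [-43.9, 30.7]] c [-1.8 -9.7] yaw 0.0323557913094008 0.03235221027226811
rail top pts jig [[40.8, 34.1], [41.9, -74.0]]
tcp jig [-69.7 -21.8] 0.012197094617892451 5.5
```

```bash
python3 -m crank '[{"x":0,"y":-1.6,"z":0,"turn":0},{"x":0,"y":-1.6,"z":0,"turn":0},{"x":0.6,"y":0,"z":0,"turn":0},{"x":0.2,"y":0,"z":0,"turn":0},{"x":0.2,"y":0,"z":0,"turn":0}]'| egrep 'pos|force'
python3 -m crank '[{"x":0.2,"y":0,"z":0,"turn":0},{"x":0.1,"y":0,"z":0,"turn":0},{"x":0.1,"y":0,"z":0,"turn":0}]'| egrep 'pos|force'
python3 -m crank '[{"x":0.1,"y":0,"z":0,"turn":0}]'| egrep 'pos|force'
python3 -m crank '[{"x":0.05,"y":0,"z":0,"turn":0}]'| egrep 'pos|force'
```

```text
tool_pos: [0.4699, -0.1411, 0.0126]
contact_force: [-0.7, 0.4, 0.6]
grasp_force: 0.0
tool_pos: [0.4724, -0.141, 0.0121]
contact_force: [-5.0, 0.3, 4.4]
grasp_force: 2.7
tool_pos: [0.473, -0.1408, 0.012]
contact_force: [-6.8, 1.4, 4.2]
grasp_force: 3.3
tool_pos: [0.4732, -0.1407, 0.0119]
contact_force: [-7.9, 2.7, 5.3]
grasp_force: 3.9
```

```bash
python3 -m crank '[{"x":0.1,"y":0,"z":0,"turn":0},{"x":0,"y":0,"z":0,"turn":0}]'| egrep 'pos|force'
python3 -m crank '[{"x":-0.5,"y":0,"z":0,"turn":0},{"x":-1.5,"y":0.4,"z":0,"turn":0},{"x":-1,"y":2.4,"z":0,"turn":0},{"x":0,"y":0,"z":0,"turn":0}]'| egrep 'pos|force'
python3 chk.py pics/w7.png -9.7; python3 - <<'E'
import cv2,numpy as np
g=cv2.imread('pics/w7.png').astype(int).sum(2)/3
# near, left, right plate edges: strongest gradient along scan lines
for c in (210,240,270,370,390): 
    print('near col',c,g[225:290:5,c].astype(int))
E
```

```text
tool_pos: [0.4734, -0.1406, 0.0119]
contact_force: [-9.4, 0.9, 7.4]
grasp_force: 5.2
tool_pos: [0.447, -0.172, 0.0125]
contact_force: [-0.2, -0.4, 0.1]
grasp_force: 0.0
[[145.7, -42.3], [427.0, -42.9], [408.0, 228.6], [179.6, 229.1]]
near col 210 [109  93 102 101  99  99  95  91  92  91  92  91  90]
near col 240 [114  96 100  98  97  94  93  91  91  92  91  92  91]
near col 270 [112  96  95  93  94  96  97  98  97  98  96  86  64]
near col 370 [107  98 110 108 108 108  71  72  72  72  71  70  69]
near col 390 [111  95 107 106  67  68  68  68  68  68  68  68  69]
```

```bash
cat > yaw.py <<'E'
import sys
from h import *
# plate yaw from its left edge (dark against the white base) and hole position, in the jig
t=0.04716;o=np.array([.52852,-.14851]);R=np.array([[np.cos(t),-np.sin(t)],[np.sin(t),np.cos(t)]])
fn=sys.argv[1];m=np.load(fn[:-3]+'npz');g=cv2.imread(fn).astype(float).mean(2)
toj=lambda uv,z:(ray(m,uv,z)[:,:2]-o)@R*1e3
y0=float(sys.argv[2]);pts=[]
for x in np.arange(-30,-5,2.):
    j=np.array([[x,y] for y in np.arange(y0+33,y0+53,.3)])/1e3;uv=proj(m,np.c_[j@R.T+o,[.028]*len(j)])
    if uv.min()<1 or uv[:,1].max()>478: continue
    v=cv2.remap(g.astype(np.float32),uv[:,0].astype(np.float32)[None],uv[:,1].astype(np.float32)[None],1)[0]
    dv=v[3:]-v[:-3];k=dv.argmax();
    if dv[k]>40: pts.append([x,j[k+1,1]*1e3+.15])
pts=np.array(pts)
if len(pts)>3:
    a,b=np.polyfit(pts[:,0],pts[:,1],1);print('n',len(pts),'yaw',a and np.arctan(-0+a),'left edge y at x=0',b,'res',np.std(pts[:,1]-a*pts[:,0]-b))
_,bw=cv2.threshold(g.astype(np.uint8),190,255,0)
n,_,st,ce=cv2.connectedComponentsWithStats(bw)
for i in range(1,n):
    q=toj([ce[i]],.028)[0]
    if 10<st[i,4]<900 and abs(q[0])<35 and abs(q[1]-y0)<25: print('hole',ce[i].round(1),st[i,4],q.round(1))
E
for a in "w4 -11" "w6 -10" "w7 -10"; do set -- $a; echo $a; python3 yaw.py pics/$1.png $2; done
```

```text
w4 -11
n 13 yaw 4.090805096661778e-16 left edge y at x=0 31.334615384615418 res 0.14595127662315652
hole [298.3 180.8] 84 [ -3.7 -13.9]
w6 -10
n 13 yaw 0.02389654919304637 left edge y at x=0 32.53406593406597 res 0.0861253877644823
hole [293.2 146. ] 116 [  1.1 -12.4]
w7 -10
n 13 yaw -0.0008241756375636298 left edge y at x=0 32.20439560439564 res 0.12624695036615563
hole [299.3 101.3] 118 [  1.8 -12.7]
```

The yaw is now -0.001, so the plate is flush on the rail and step 1 is met, with y ≈ -10.8. Before working on the right edge I'll check where the punch tip is.

```bash
python3 - <<'E'
from h import *
t=0.04716;o=np.array([.52852,-.14851]);R=np.array([[np.cos(t),-np.sin(t)],[np.sin(t),np.cos(t)]])
toj=lambda m,uv,z:((ray(m,uv,z)[:,:2]-o)@R*1e3).round(1).tolist()
m=np.load('pics/w4.npz');print('punch tip',toj(m,[[498,127],[640,145]],.005))
m=np.load('pics/w6.npz');print('punch tip',toj(m,[[500,110],[640,133]],.005))
m=np.load('pics/w2.npz');print('punch',toj(m,[[443,198],[560,218],[560,206]],.005),'finger tip front', (rpy(manip.state()['tool_rot'])).round(3).tolist())
s=manip.state();print('tcp jig',((s['tool_pos'][:2]-o)@R*1e3).round(1),s['time'])
for u in (307,325,342): 
  d=np.load('pics/w7.npy')[290:345:10,u];print(u,d)
E
```

```text
punch tip [[14.6, -92.4], [7.6, -150.9]]
punch tip [[14.0, -92.5], [5.3, -150.0]]
punch [[15.0, -94.4], [-3.0, -203.9], [8.2, -201.7]] finger tip front [[0.999, 0.044, 0.002], [0.044, -0.999, -0.0], [0.002, 0.001, -1.0]]
tcp jig [-82.2 -18.9] 7.15
307 [0.1705164  0.14002676 0.13157903 0.12506132 0.11598772 0.11015747]
325 [0.14814822 0.13839506 0.13093643 0.12369218 0.11943503 0.12072912]
342 [0.17038035 0.14908147 0.13952975 0.12405933 0.11692819 0.11052921]
```

The punch tip is at (14,-92), so a finger centred at y=-72, x=-8 clears it by 13 mm. I'll go there and push +y.

```bash
python3 -m crank '[{"x":0,"y":2.7,"z":0,"turn":0},{"x":0,"y":2.6,"z":0,"turn":0},{"x":3.7,"y":0,"z":0,"turn":-0.003},{"x":3.7,"y":0,"z":0,"turn":0},{"x":0,"y":0,"z":0,"turn":0}]'| egrep 'pos|force'
python3 -m crank '[{"x":0,"y":-0.3,"z":0,"turn":0},{"x":0,"y":-0.2,"z":0,"turn":0},{"x":0,"y":-0.2,"z":0,"turn":0},{"x":0,"y":-0.2,"z":0,"turn":0},{"x":0,"y":-0.2,"z":0,"turn":0}]'| egrep 'pos|force'
python3 -m crank '[{"x":0,"y":-0.2,"z":0,"turn":0},{"x":0,"y":-0.2,"z":0,"turn":0},{"x":0,"y":-0.2,"z":0,"turn":0}]'| egrep 'pos|force'
python3 chk.py pics/w8.png -8; python3 yaw.py pics/w8.png -8
```

```text
tool_pos: [0.5279, -0.2199, 0.0132]
contact_force: [-0.7, -0.2, 0.5]
grasp_force: 0.0
tool_pos: [0.5223, -0.2086, 0.0123]
contact_force: [-0.9, -2.1, -0.6]
grasp_force: 0.8
tool_pos: [0.5225, -0.2041, 0.0125]
contact_force: [-1.1, -11.0, -1.8]
grasp_force: 5.4
[[72.5, 201.1], [307.1, 202.0], [308.9, 395.3], [112.5, 395.1]]
```

```bash
python3 - <<'E'
import cv2
p=cv2.imread('pics/w8.png');cv2.imwrite('pics/w8c.png',cv2.resize(p[120:440,20:440],None,fx=1.8,fy=1.8))
E
```

```text
(no output)
```

View pics/w8c.png

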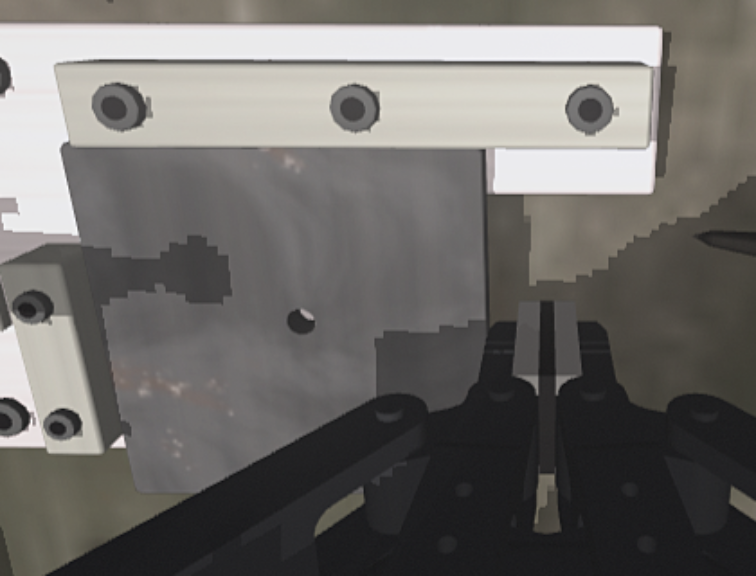

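The plate is square on the rail. Its far corners, at crop (65,147) and (485,150), put y near -2 mm, with the left edge right at the stop. I'll push a little more to confirm contact.

```bash
python3 -m crank '[{"x":0,"y":-0.1,"z":0,"turn":0},{"x":0,"y":0,"z":0,"turn":0}]'| egrep 'pos|force'
python3 -m crank '[{"x":0,"y":-0.1,"z":0,"turn":0},{"x":0,"y":0,"z":0,"turn":0}]'| egrep 'pos|force'
python3 -m crank '[{"x":0,"y":-0.1,"z":0,"turn":0},{"x":0,"y":0,"z":0,"turn":0}]'| egrep 'pos|force'
python3 - <<'E'
from h import *
snap('wrist','pics/w9.png')
E
python3 pl.py pics/w9.png '[[56,201],[289,203],[289,203],[56,201]]' '[[57,155],[382,155]]'
```

```text
tool_pos: [0.5226, -0.2041, 0.0127]
contact_force: [-1.6, -8.9, -2.8]
grasp_force: 4.9
tool_pos: [0.5226, -0.2041, 0.0129]
contact_force: [-1.9, -12.1, -2.4]
grasp_force: 6.3
tool_pos: [0.5226, -0.204, 0.0131]
contact_force: [-3.0, -15.8, -2.4]
grasp_force: 7.7
[[57.29999923706055, 198.0], [290.1000061035156, 201.5], [290.1000061035156, 201.5], [57.29999923706055, 198.0]] [[43.1, 39.4], [42.1, -43.6], [42.1, -43.6], [43.1, 39.4]] c [42.6 -2.1] yaw -0.012696034626275093 0.0
rail top pts jig [[58.5, 32.0], [58.9, -74.9]]
tcp jig [ -8.6 -55.1] 0.013061310208607471 9.15
```

The tool has stalled and the force is rising to 16 N, so the plate is up against the end stop. I'll back off, lift, and go above the lever grip.

```bash
python3 -m crank '[{"x":0,"y":0.4,"z":0,"turn":0},{"x":0,"y":1.0,"z":0,"turn":0},{"x":0,"y":0,"z":-4,"turn":0},{"x":0,"y":0,"z":-4.5,"turn":0},{"x":0,"y":0,"z":-4.5,"turn":0}]'| egrep 'pos|force'
python3 -m crank '[{"x":0,"y":0,"z":-4.5,"turn":0},{"x":0.6,"y":-4,"z":-1,"turn":0},{"x":0.6,"y":-4,"z":0,"turn":0},{"x":0.6,"y":-4,"z":0,"turn":0},{"x":0.6,"y":-4,"z":0,"turn":0}]'| egrep 'pos|force'
python3 chk.py pics/w10.png 0; python3 yaw.py pics/w10.png 0
python3 pl.py pics/w10.png '[[100,100],[200,100],[200,200],[100,200]]' | tail -1
```

```text
tool_pos: [0.5228, -0.2133, 0.1433]
contact_force: [0.9, -0.6, -0.2]
grasp_force: 0.0
tool_pos: [0.5393, -0.051, 0.1978]
contact_force: [1.1, 0.4, -0.5]
grasp_force: 0.0
[[385.0, 188.6], [480.5, 188.9], [468.7, 277.2], [380.3, 276.9]]
n 5 yaw 0.04769108297638036 left edge y at x=0 43.62272727272718 res 4.5172397042280314
tcp jig [ 15.7 102.1] 0.19757927872149816 10.2
```

```bash
python3 - <<'E'
from h import *
t=0.04716;o=np.array([.52852,-.14851]);R=np.array([[np.cos(t),-np.sin(t)],[np.sin(t),np.cos(t)]])
m=np.load('pics/w10.npz');d=np.load('pics/w10.npy');v,u=np.mgrid[:480,:640];z=d
X=np.stack([u*z,v*z,z],-1).reshape(-1,3)@np.linalg.inv(m['mtx']).T
P=np.c_[X,np.ones(len(X))]@np.linalg.inv(m['world_to_cam']).T
j=(P[:,:2]-o)@R*1e3;h=P[:,2]*1e3
for y in range(30,200,10):
    k=(abs(j[:,1]-y)<3)&(j[:,0]>-20)&(j[:,0]<60)&(h>60)&(h<175)&(z.ravel()>0)
    if k.sum()>5: 
        top=h[k].max();kk=k&(h>top-4);print(y,k.sum(),'x',j[k,0].min().round(1),j[k,0].max().round(1),'top z',top.round(1),'x of top',np.median(j[kk,0]).round(1))
E
```

```text
40 76 x 13.2 27.3 top z 116.3 x of top 20.3
50 153 x 13.9 26.1 top z 114.6 x of top 19.9
60 104 x 15.9 23.5 top z 115.0 x of top 20.3
70 178 x 14.7 26.1 top z 123.1 x of top 20.2
80 316 x 13.3 26.2 top z 121.7 x of top 20.3
90 155 x 14.6 24.8 top z 119.2 x of top 20.2
100 103 x 14.6 24.7 top z 69.6 x of top 19.8
120 97 x 12.2 27.1 top z 73.1 x of top 24.6
130 219 x 12.4 27.3 top z 90.3 x of top 20.0
140 238 x 11.6 27.8 top z 104.4 x of top 20.7
150 262 x 12.2 27.6 top z 115.2 x of top 19.9
160 307 x 12.5 27.5 top z 129.5 x of top 19.8
170 362 x 12.4 27.8 top z 141.5 x of top 19.9
180 404 x 12.6 27.8 top z 153.3 x of top 20.2
190 192 x 13.7 27.2 top z 155.1 x of top 20.6
```

The lever's grip is at x=20, with its top at about z=130 for y=162, as expected. I'll go over it and press along the arc.

```bash
python3 -m crank '[{"x":0.4,"y":-2.8,"z":0,"turn":0},{"x":0,"y":-2.8,"z":0,"turn":0},{"x":0,"y":0,"z":3,"turn":0},{"x":0,"y":0,"z":2,"turn":0},{"x":0,"y":0,"z":0.5,"turn":0}]'| egrep 'pos|force'
python3 -m crank '[{"x":0,"y":-0.2,"z":0.4,"turn":0},{"x":0,"y":-0.4,"z":0.4,"turn":0},{"x":0,"y":-0.4,"z":0.4,"turn":0}]'| egrep 'pos|force'
python3 -m crank '[{"x":0,"y":-0.5,"z":0.4,"turn":0},{"x":0,"y":-0.4,"z":0.4,"turn":0},{"x":0,"y":-0.4,"z":0.4,"turn":0}]'| egrep 'pos|force'
```

```text
tool_pos: [0.5386, 0.004, 0.1393]
contact_force: [-0.1, -0.0, -0.3]
grasp_force: 0.0
tool_pos: [0.5408, 0.0134, 0.1315]
contact_force: [-0.2, -1.0, 3.9]
grasp_force: 1.6
tool_pos: [0.5401, 0.0268, 0.119]
contact_force: [-0.0, -0.1, 3.2]
grasp_force: 1.3
```

```bash
python3 -m crank '[{"x":0,"y":-0.4,"z":0.4,"turn":0},{"x":0,"y":-0.4,"z":0.5,"turn":0},{"x":0,"y":-0.3,"z":0.5,"turn":0},{"x":0,"y":-0.3,"z":0.5,"turn":0},{"x":0,"y":-0.3,"z":0.5,"turn":0}]'| egrep 'pos|force'
python3 -m crank '[{"x":0,"y":-0.2,"z":0.5,"turn":0},{"x":0,"y":-0.2,"z":0.5,"turn":0},{"x":0,"y":-0.1,"z":0.5,"turn":0}]'| egrep 'pos|force'
python3 -m crank '[{"x":0,"y":-0.1,"z":0.4,"turn":0},{"x":0,"y":-0.1,"z":0.4,"turn":0},{"x":0,"y":0,"z":0.3,"turn":0}]'| egrep 'pos|force'
```

```text
tool_pos: [0.538, 0.0437, 0.0933]
contact_force: [0.4, 0.7, 1.4]
grasp_force: 0.6
tool_pos: [0.5378, 0.0487, 0.0787]
contact_force: [-0.7, 0.9, 3.0]
grasp_force: 1.5
tool_pos: [0.538, 0.0506, 0.068]
contact_force: [-0.9, 2.5, 3.0]
grasp_force: 1.5
```

```bash
python3 -m crank '[{"x":0,"y":0,"z":0.2,"turn":0},{"x":0,"y":0,"z":0.2,"turn":0}]'| egrep 'pos|force'
python3 -m crank '[{"x":0,"y":0,"z":0.2,"turn":0},{"x":0,"y":0,"z":0,"turn":0}]'| egrep 'pos|force'
python3 -m crank '[{"x":0,"y":0,"z":0.2,"turn":0},{"x":0,"y":0,"z":0,"turn":0}]'| egrep 'pos|force'
```

```text
tool_pos: [0.5381, 0.0503, 0.0642]
contact_force: [-1.1, 2.4, 3.0]
grasp_force: 1.2
tool_pos: [0.5381, 0.0503, 0.0623]
contact_force: [0.0, 1.0, 1.1]
grasp_force: 0.8
tool_pos: [0.5383, 0.0503, 0.0619]
contact_force: [-3.5, 0.3, 11.3]
grasp_force: 5.7
```

The lever meets a firm stop at z≈0.062, its expected down position. I'll press once more, then retreat and check.

```bash
python3 -m crank '[{"x":0,"y":0,"z":0.2,"turn":0},{"x":0,"y":0,"z":0,"turn":0},{"x":0,"y":0,"z":0,"turn":0}]'| egrep 'pos|force'
python3 -m crank '[{"x":0,"y":0,"z":-1,"turn":0},{"x":0,"y":0,"z":-4,"turn":0},{"x":0,"y":0,"z":-4,"turn":0},{"x":0,"y":3,"z":-4,"turn":0},{"x":0,"y":3,"z":0,"turn":0}]'| egrep 'pos|force'
python3 -m crank '[{"x":0,"y":4,"z":0,"turn":0},{"x":0,"y":4,"z":0,"turn":0},{"x":0,"y":0,"z":0,"turn":0}]'| egrep 'pos|force'
python3 chk.py pics/w11.png 0
```

```text
tool_pos: [0.5385, 0.0503, 0.0617]
contact_force: [-9.7, 1.0, 21.2]
grasp_force: 10.5
tool_pos: [0.5446, -0.0106, 0.1955]
contact_force: [0.9, -1.3, 0.6]
grasp_force: 0.0
tool_pos: [0.5447, -0.0935, 0.1879]
contact_force: [-0.4, 0.6, 0.3]
grasp_force: 0.0
[[336.2, 193.8], [434.3, 193.6], [426.1, 283.8], [335.4, 284.0]]
```

View pics/w11.png

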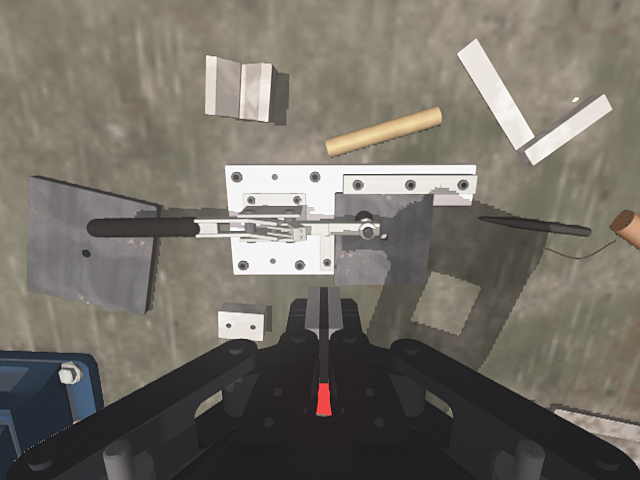

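The lever is down (grip from (90,228) to (195,228)) and the bar and pad are on the plate at (368,230). The plate corners, around (335,194) and (434,194), match the predicted seated position. The tools haven't moved and the arm is clear.

```bash
python3 pl.py pics/w11.png '[[335,194],[433,194],[427,284],[335,284]]'; python3 -c "
from plant import manip;print(manip.job_done())"
```

```text
[[334.6000061035156, 192.10000610351562], [432.1000061035156, 191.39999389648438], [427.0, 284.0], [337.5, 286.0]] [[43.5, 43.4], [43.9, -39.9], [-42.2, -42.8], [-44.1, 40.0]] c [0.3 0.2] yaw 0.005218866388450054 0.039140116426315
tcp jig [18.7 56.2] 0.1876102074069169 14.15
the job is handed in; nothing more can be done
None
```

The plate is flush against the back rail and up to the end stop, the lever is pressed down to its firm stop with the pad on the plate, and the job is handed in at about 14 s; no verdict came back, and the pad's force on the plate could not be measured directly.

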